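# Zero the glue tester and hold its slide at the proof mark

### The arm

A 6-joint arm with a two-finger parallel gripper is mounted at the origin on the work surface. World frame = base frame: x ahead of the robot, y to its left, z up, the work surface at z = 0. Lengths are in mm, angles in rad, forces in N, time in s.
With the tool pointing down it reaches from about 350 to 975 mm from the base axis. Payload 7.1 kg.
Tool frame: the origin (TCP) lies midway between the tips of the shut fingers; the grasp point (between the pads) lies 19 mm behind it; z points along the fingers, y is the line along which they close (so a half turn about z gives the same grasp; the last joint's range is limited). The gripper opens to 88 mm and grips with 3 to 60 N. Pads are 20 mm wide; open, the fingers measure 115 mm over their backs; the gripper's body (75 mm by 178 mm) begins 61 mm behind the grasp point.
Start: joints at [-1.32, 0.423, 1.63, -0, 1.089, -0.019], TCP at [166.605, -602.368, 222.675] pointing down, gripper open.
Joint ranges: [-3, 3], [-0.9, 2.11], [0.09, 2.58], [-1.31, 4.45], [0.11, 2.69], [-2.54, 2.54]. Speed limits (rad/s): [2.39, 2.39, 3.01, 3.14, 3.14, 3.14].

### API

Orientations are given as a rotation vector (axis times angle).
In Python, from workcell import ctrl gives the robot as it stands. The module is installed in compiled form; this text tells all that it offers.
- The arm moves only by the tool servo_tool, never from a script. Its argument "increments" is a list of rows, each a list of 7 numbers: the shift along the world's x, y, z in cm, then the turn, a rotation vector about the world's x, y, z in degrees, then the opening, from -1 (shut) to 1 (fully open). A call has 1 to 20 rows; each row is the pose to reach, as a shift and turn from the pose commanded when the call began; what a row does not reach only later rows make up. A row lasts 1/12 s, in which the tool goes at most 41.7 mm and 7.16 degrees, less where a joint would pass 70% of its speed; a pose out of reach is approached as far as the arm can. A call with a gripper value outside its range is refused whole. The fingers move at their own pace and stop on an object; the grip force is fixed at half the most. Time passes only in rows, so rows that repeat a pose let the fingers close. It gives the time, the measured TCP pose, the force, the opening and the grip force at its end, in the units of the state.
- ctrl.get_obs(): the state, without advancing time (a new reading comes with each control period).
- ctrl.get_image(name): name is "scene" or "top" or "wrist"; returns a dict with "image" (480x640x3 uint8, red, green, blue), "fx", "fy", "cx", "cy" (pixels), "extrinsics" (4x4, takes a point from camera to world coordinates); the wrist camera has in their place "tool_from_camera" (4x4, takes a point from camera to tool coordinates, whose origin is the TCP and whose axes are the flange's). Camera axes: x right, y up, looking along -z (the intrinsics and any distortion apply to the point x, -y, -z); pixel columns grow to the right and rows downward; lengths in mm; the calibration is good to about 2 mm. A picture is of the moment at which its call begins: read the wrist's pose just before it. There is no depth.
- ctrl.close_job(): hands the job in; it is judged then, once.
The state is a dict: "t": time; "qpos": joint angles; "qvel": joint speeds; "joint_torque": joint torques, N m; "ee_pos": TCP position; "orientation": TCP orientation; "ft_force": force on the tool from outside, world axes, zero at the start; "moment": the same for the moment, N m; "width": finger opening in mm; "grasp_force": force on a finger pad.
Only numpy, scipy, OpenCV 4.12 (cv2) and the standard library are available. Lean on these libraries where they do the work, as an engineer would, in place of code of your own. Each camera call takes 0.05 s, during which the arm holds its last target. There are 200 camera calls.

### The job

On the glue-joint tester, first turn the tare knob until its pointer reads zero (lines up with the one long, thick tick on the dial) while the slide is still fully home. Then take the black T-handle, pull the spring-return slide out until the white line on its side tab lines up with the black line on the mark clip, without pulling it far past the mark, and keep it there: the program finishes while the gripper still holds the handle. Leave the knob at zero and do not disturb the glue bottle, the tape roll or the brush.

Things in the scene. Friction and masses are not known exactly. Their poses are not given: they have to be found in the camera images.
- tester: Tester fixed to the bench: plywood board, its x -130 to 250, y -100 to 190, 18 mm thick, with rails and slide, steel spring barrel, a glued wood sample in a vice, a grey dial housing. Origin on the bench under the slide's centre line; +x from handle to barrel, away from the robot (the slide is pulled to -x), z up. All but handle and knob stays below 64 mm over the bench.
- handle_grip (a point): Centre of the crossbar of the black T-handle, 85 mm above the bench; grip it here from above. The handle is part of the slide; axes as the tester's. Crossbar 16 mm thick (x), 64 long (y), 72 to 98 mm above the bench; stem below it 14 x 22 mm on the slide block (50 x 56 mm), whose top is 48 mm above the bench. Slide home: tester x = 20 mm, y = 0.
- slide (a joint): Travel of the slide in m: 0 fully home, growing as it is pulled towards the tester's -x; end stop at 0.105. A spring draws it home with about 4 N at home plus 0.11 N per mm of travel (about 13 N at 80 mm).
- slide_index (a point): White line on the small tab at the slide's -y side (tip of the tab, 43 mm above the bench, tester y = -46 mm); it has the same tester x as the handle's centre.
- mark: Mark clip: aluminium block 24 x 26 x 22 mm fixed on the board at the track's -y side (tester y -50 to -76 mm; a screw behind), a black line across its top. Axes as the tester's. It sits 40 to 80 mm along the slide's travel from home. Origin on the board, 18 mm above the bench, under the line's end next to the slide.
- mark_line (a point): End next to the slide of the black line on the mark clip's top, 40 mm above the bench. The slide is at the mark when slide_index and mark_line have the same x in the tester's frame.
- tare (a joint): Angle of the tare knob in rad: 0 when the pointer is at the zero tick, growing clockwise seen from above; limits -1.6 to 1.9. It starts at 0.5 to 1.4, so it is turned anticlockwise to zero. Light friction (0.05 N m), no spring: it stays where it is left.
- tare_grip (a point): On the knob's axis, 80 mm above the bench, tester x 0, y 125 mm: grip here. Black bar 44 long, 14 wide, 58 to 91 mm above the bench, on a 50 mm disc; black pointer at one end. Site x: along bar to pointer, parallel to tester +x at zero. White dial 98 mm across, 50 mm above the bench; thin ticks 0.35 rad apart, the one long thick zero tick on the tester's +x side.
- glue: Bystander: white glue bottle, 64 mm across, 190 mm high, origin at the centre of its underside, on the bench beyond the board's -y side.
- tape: Bystander: roll of masking tape lying flat, 104 mm across, 24 mm high, origin at the centre of its underside, on the bench beyond the board's -y side.
- brush: Bystander: glue brush with a wooden handle, 200 mm long, lying on the bench beyond the board's +y side.

How it is judged:
By the outcome, as a careful person would: the job done as asked, in the order asked, and still so for the second after the job is handed in, while the arm keeps its last pose, push and grip.
It also fails if it takes over 48 s, if anything falls off the work surface, if the arm or the gripper's body presses on something with over 40 N, if the wrist force passes 120 N, or if a joint passes its speed limit or range.

## Working session

There is one attempt and no reset: what is moved stays moved. The work goes in short steps, Python scripts to look and compute and a tool call to move; the robot and the scene stay as the last step left them, time stands still between calls to the robot, and variables do not carry over. Pictures are saved under pics/ and viewed, at most 10 in all, crops included, and the job is handed in when it is done.

Besides the shell and the picture viewer there is one more tool, called after "Emit:" as name(argument=value, ...), one argument or row to a line, values as JSON. servo_tool: Moves the arm, as the interface text tells. Its arguments: {"type":"object","properties":{"increments":{"type":"array","items":{"type":"array","items":{"type":"number"}}}},"required":["increments"]}

```bash
mkdir -p pics
cat > h.py <<'E'
import numpy as np, cv2
from workcell import ctrl
from scipy.spatial.transform import Rotation as R
def cam(name):
    o=ctrl.get_obs(); d=ctrl.get_image(name)
    if name=="wrist":
        T=np.eye(4);T[:3,:3]=R.from_rotvec(o["orientation"]).as_matrix();T[:3,3]=o["ee_pos"]
        d["E"]=T@np.array(d["tool_from_camera"])
    else: d["E"]=np.array(d["extrinsics"])
    return d
def save(d,n): cv2.imwrite(n,np.ascontiguousarray(d["image"][:,:,::-1]))
def px(d,u,v,z):
    r=d["E"][:3,:3]@np.array([(u-d["cx"])/d["fx"],-(v-d["cy"])/d["fy"],-1]); p=d["E"][:3,3]
    return p+r*(z-p[2])/r[2]
def proj(d,P):
    c=np.linalg.inv(d["E"])@np.append(P,1)
    return d["cx"]+d["fx"]*c[0]/-c[2], d["cy"]-d["fy"]*c[1]/-c[2]
E
python3 - <<'E'
from h import *
import pickle
for n in("top","scene"):
    d=cam(n);save(d,f"pics/{n}0.png");pickle.dump(d,open(n+"0.pkl","wb"));print([k for k in d], d["E"][:3,3])
o=ctrl.get_obs();print(o)
E
```

```text
['image', 'fx', 'fy', 'cx', 'cy', 'extrinsics', 'E'] [399.24571456   3.88638194 902.96064888]
['image', 'fx', 'fy', 'cx', 'cy', 'extrinsics', 'E'] [1367.33257903 -133.89129667  847.89844287]
{'t': 0.1, 'qpos': array([-1.32001085e+00,  4.23746077e-01,  1.63058410e+00,  5.29737139e-06,
        1.08858024e+00, -1.90025377e-02]), 'qvel': array([ 0.00158554, -0.00020082, -0.00122735,  0.00205446, -0.0003688 ,
       -0.00062861]), 'joint_torque': array([ 6.06806134e-04, -5.45615280e+01, -2.74324411e+01,  6.46003336e-02,
        1.88837660e-02, -1.44018838e-05]), 'ee_pos': array([ 166.48473165, -601.91931131,  222.00245679]), 'orientation': array([-3.11175608e+00, -4.22318036e-01,  2.31935454e-04]), 'ft_force': array([-0.50638745,  0.1660183 , -0.15987758]), 'moment': array([-0.05333211,  0.01606009, -0.01405   ]), 'grasp_force': 0.0, 'width': 87.5812412657182}
```

View pics/top0.png

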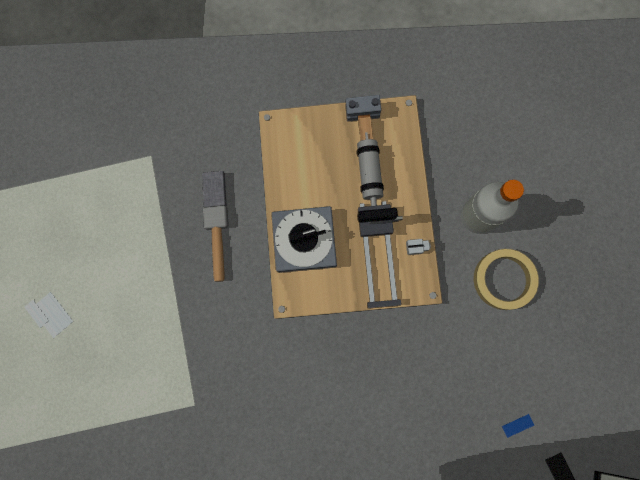

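The top view shows the board with corners at (260,111), (416,97), (440,302) and (274,318). The knob is at (304,237) with its pointer toward (325,232), the zero tick is at (302,213), the T-handle is at (377,214) and the clip line is near (415,246).

```bash
cat >> h.py <<'E'
import json,os
if os.path.exists("pose.json"):
    x0,y0,th=json.load(open("pose.json"))
    c,s=np.cos(th),np.sin(th)
    def W(x,y,z): return np.array([x0+c*x-s*y,y0+s*x+c*y,z])
    def Tst(p): d=np.array(p[:2])-[x0,y0]; return np.array([c*d[0]+s*d[1],-s*d[0]+c*d[1]])
E
python3 - <<'E'
from h import *
import pickle
d=pickle.load(open("top0.pkl","rb"))
A=np.array([[250,190],[250,-100],[-130,-100],[-130,190]],float)
B=np.array([px(d,u,v,18)[:2] for u,v in[(260,111),(416,97),(440,302),(274,318)]])
a=(A-A.mean(0))@[1,1j]; b=(B-B.mean(0))@[1,1j]
k=(np.conj(a)*b).sum(); th=np.angle(k); print(abs(k)/(abs(a)**2).sum(), th)
t=complex(*B.mean(0))-np.exp(1j*th)*complex(*A.mean(0))
print(np.round(abs(b-a*np.exp(1j*th)),1))
json.dump([t.real,t.imag,th],open("pose.json","w"))
E
python3 - <<'E'
from h import *
import pickle
d=pickle.load(open("top0.pkl","rb"))
print(x0,y0,th)
for n,p in dict(handle=(20,0,85),tare=(0,125,80)).items(): print(n,W(*p),proj(d,W(*p)))
print("tare px",Tst(px(d,304,237,91)),"handle px",Tst(px(d,377,214,98)),"mark",Tst(px(d,410,247,40)))
big=cv2.resize(d["image"][190:320,260:450,::-1],None,fx=4.2,fy=4.2,interpolation=cv2.INTER_CUBIC);cv2.imwrite("pics/crop.png",big)
E
```

```text
0.9879620650171527 0.06242118749247794
[2.2 3.5 4.7 2. ]
548.6343108344696 -61.222682143250765 0.06242118749247794
handle [568.59535944 -59.97506896  85.        ] (np.float64(377.0443960261118), np.float64(215.5550911498169))
tare [540.83672846  63.53387163  80.        ] (np.float64(301.9178077024352), np.float64(234.88611673585714))
tare px [ -5.69872069 121.22670287] handle px [19.91707726  0.99614588] mark [-30.19167505 -54.07403164]
```

View pics/crop.png

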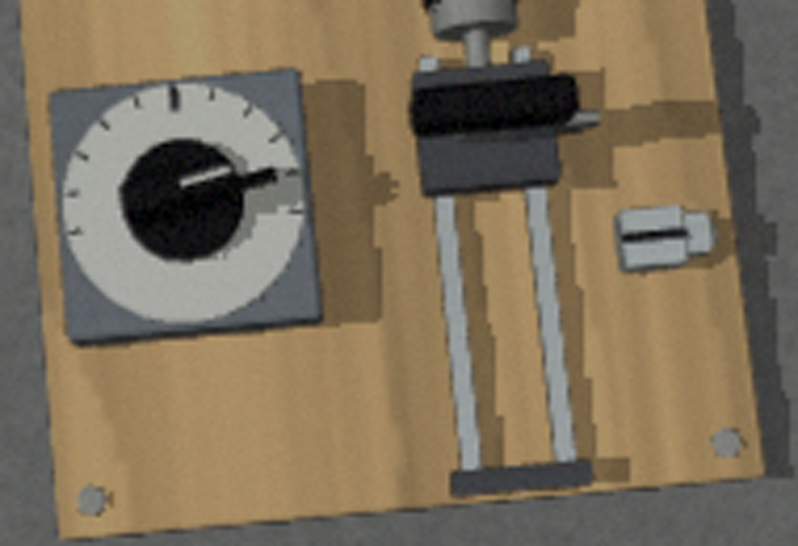

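The crop shows the zero tick at (174,97), the dial centre at (184,202) and the pointer tip at (275,175), so tare is about 1.37 rad. I'll move above the knob with the fingers set across the bar.

Emit:
servo_tool(
  increments=[
    [2,3.5,0,0,0,5,1],
    [4,7,0,0,0,10,1],
    [6,10.5,0,0,0,15,1],
    [8,14,0,0,0,20,1],
    [10,17.5,0,0,0,25,1],
    [12,21,0,0,0,30,1],
    [14,24.5,0,0,0,35,1],
    [16,28,0,0,0,40,1],
    [18,31.5,0,0,0,45,1],
    [20,35,0,0,0,50,1],
    [22,38.5,0,0,0,55,1],
    [24,42,0,0,0,60,1],
    [26,45.5,0,0,0,65,1],
    [28,49,0,0,0,70,1],
    [30,52.5,0,0,0,74,1],
    [32,56,0,0,0,78,1],
    [34,59.5,0,0,0,82,1],
    [36,63,0,0,0,86,1],
    [37,66,0,0,0,89,1],
    [37,66.5,0,0,0,89,1],
  ],
)

```text
t: 1.77
ee_pos: [538.3, 66.7, 222.5]
orientation: [1.917, 2.489, 0.002]
ft_force: [-0.4, -0.6, -0.2]
width: 87.7
grasp_force: 0.0
```

Emit:
servo_tool(
  increments=[
    [0,0,0,0,0,0,1],
    [0,0,0,0,0,0,1],
    [0,0,0,0,0,0,1],
  ],
)

```text
t: 2.02
ee_pos: [535.8, 61.5, 222.4]
orientation: [-1.926, -2.482, 0.001]
ft_force: [0.6, 0.7, 0.4]
width: 87.7
grasp_force: 0.0
```

Run:
```python
from h import *
import pickle
d=cam("wrist");save(d,"pics/w1.png");pickle.dump(d,open("w1.pkl","wb"))
o=ctrl.get_obs();print(o["t"],o["ee_pos"],o["orientation"],o["qpos"]);Rm=R.from_rotvec(o["orientation"]).as_matrix();print("yang",np.arctan2(Rm[1,1],Rm[0,1]))
print(proj(d,W(0,125,91)),proj(d,W(20,0,98)))
```

```text
2.0667 [535.97450571  61.35838513 222.57855392] [-1.92638926e+00 -2.48126206e+00  8.95677919e-04] [ 9.20398373e-02  2.98613794e-01  1.81906494e+00 -2.37019241e-04
  1.02453212e+00 -1.58296511e-01]
yang 0.25045950962782554
(np.float64(331.2800474916405), np.float64(227.5129202443652)) (np.float64(325.74894573402077), np.float64(385.0261407311279))
```

View pics/w1.png

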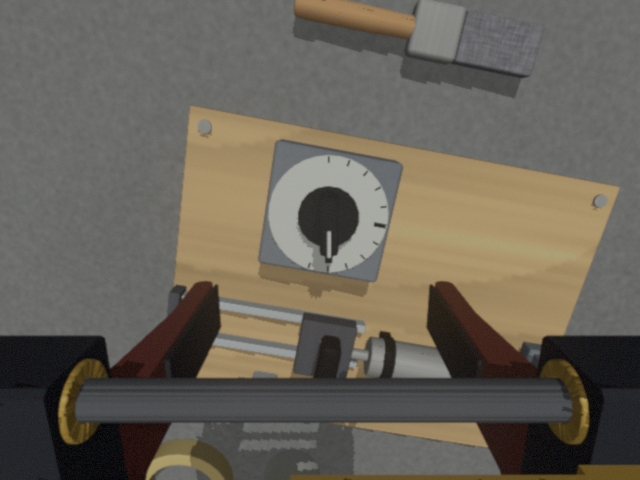

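The wrist view shows the dial centre near (328,213), the pointer tip at (329,261) and the zero tick at (380,225). The board's +y corners are at (190,107) and (618,186).

Run:
```python
from h import *
import pickle
d=pickle.load(open("w1.pkl","rb"))
for n,(u,v,z) in dict(c1=(190,107,18),c2=(618,186,18),dial=(328,213,50),disc=(328,217,58)).items(): p=px(d,u,v,z);print(n,p,Tst(p))
# dial via white threshold ellipse, disc via dark
im=d["image"];hsv=cv2.cvtColor(im,cv2.COLOR_RGB2HSV)
m=((hsv[...,1]<40)&(hsv[...,2]>120)).astype(np.uint8);m[:140]=0;m[290:]=0;m[:,:250]=0;m[:,410:]=0
m=cv2.morphologyEx(m,cv2.MORPH_CLOSE,np.ones((5,5)))
c=max(cv2.findContours(m,0,2)[0],key=cv2.contourArea);e=cv2.fitEllipse(cv2.convexHull(c));print(e)
p=px(d,*e[0],50);print("dial",p,Tst(p))
cen=p
for n,(u,v,z) in dict(tick=(380,225,50),tip=(329,260,62),tip58=(329,260,75)).items():
    q=px(d,u,v,z)-cen; print(n,np.arctan2(q[1],q[0]),np.hypot(*q[:2]))
cv2.imwrite("pics/w1c.png",cv2.resize(im[130:290,250:410,::-1],None,fx=3.7,fy=3.7,interpolation=cv2.INTER_CUBIC))
```

```text
c1 [406.35285479 116.74718702  18.        ] [-130.90247525  186.49887141]
c2 [780.68497462 144.63760018  18.        ] [244.44042899 190.98388172]
dial [538.49508527  64.69025912  50.        ] [ -2.26494646 126.30020859]
disc [538.79902604  63.21614007  58.        ] [ -2.05355416 124.81000047]
((327.94146728515625, 213.12677001953125), (118.29135131835938, 121.52064514160156), 90.93055725097656)
dial [538.4754412   64.57617894  50.        ] [ -2.29166867 126.18757601]
tick 0.02269439613107569 43.94944087940676
tip -1.2958988975950616 36.24383886568437
tip58 -1.2979905046475047 31.812209384661227
```

View pics/w1c.png

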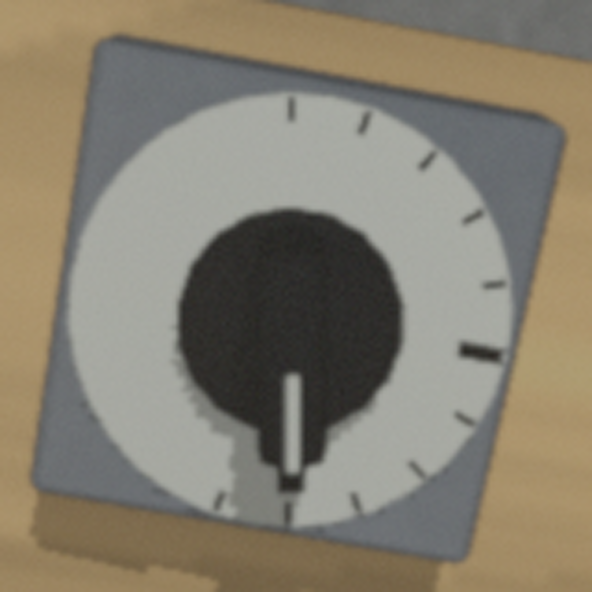

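Tare is about 1.38 rad. Going down onto the knob and closing.

Emit:
servo_tool(
  increments=[
    [0.1,0.1,-2,0,0,0,1],
    [0.2,0.1,-4,0,0,0,1],
    [0.2,0.1,-6,0,0,0,1],
    [0.2,0.1,-8,0,0,0,1],
    [0.2,0.1,-10,0,0,0,1],
    [0.2,0.1,-12,0,0,0,0.5],
    [0.2,0.1,-13.5,0,0,0,0],
    [0.2,0.1,-14.7,0,0,0,-0.2],
    [0.2,0.1,-15.5,0,0,0,-0.3],
    [0.2,0.1,-15.9,0,0,0,-0.4],
    [0.2,0.1,-15.9,0,0,0,-0.4],
    [0.2,0.1,-15.9,0,0,0,-0.4],
  ],
)

```text
t: 3.07
ee_pos: [539.0, 63.4, 64.1]
orientation: [1.924, 2.483, 0.001]
ft_force: [0.4, 0.5, 0.7]
width: 44.4
grasp_force: 0.0
```

Emit:
servo_tool(
  increments=[
    [0,0,0,0,0,0,-0.5],
    [0,0,0,0,0,0,-0.7],
    [0,0,0,0,0,0,-1],
    [0,0,0,0,0,0,-1],
    [0,0,0,0,0,0,-1],
    [0,0,0,0,0,0,-1],
    [0,0,0,0,0,0,-1],
    [0,0,0,0,0,0,-1],
  ],
)

```text
t: 3.73
ee_pos: [539.0, 63.8, 64.0]
orientation: [1.924, 2.483, 0.001]
ft_force: [0.4, 0.8, 4.2]
width: 13.9
grasp_force: 30.0
```

Gripped. Turning anticlockwise 79° in steps.

Emit:
servo_tool(
  increments=[
    [0,0,0,0,0,4,-1],
    [0,0,0,0,0,9,-1],
    [0,0,0,0,0,14,-1],
    [0,0,0,0,0,19,-1],
    [0,0,0,0,0,24,-1],
    [0,0,0,0,0,29,-1],
    [0,0,0,0,0,34,-1],
    [0,0,0,0,0,39,-1],
    [0,0,0,0,0,44,-1],
    [0,0,0,0,0,49,-1],
    [0,0,0,0,0,54,-1],
    [0,0,0,0,0,59,-1],
    [0,0,0,0,0,64,-1],
    [0,0,0,0,0,69,-1],
    [0,0,0,0,0,73,-1],
    [0,0,0,0,0,76,-1],
    [0,0,0,0,0,78,-1],
    [0,0,0,0,0,79,-1],
    [0,0,0,0,0,79,-1],
    [0,0,0,0,0,79,-1],
  ],
)

```text
t: 5.4
ee_pos: [538.0, 62.4, 64.0]
orientation: [0.096, -3.139, 0.003]
ft_force: [-2.5, -6.9, 8.9]
width: 13.6
grasp_force: 30.0
```

Run:
```python
from h import *
o=ctrl.get_obs();Rm=R.from_rotvec(o["orientation"]).as_matrix();print(o["t"],o["ee_pos"],o["ft_force"],o["moment"],o["qpos"][5],"bar",np.arctan2(Rm[1,1],Rm[0,1])-np.pi/2)
```

```text
5.4 [537.979954    62.41786394  63.99626011] [-2.50618494 -6.87417561  8.88005693] [-1.26026601  0.33486127  0.03240768] -1.5356270872874846 bar 0.06109191031633676
```

Emit:
servo_tool(
  increments=[
    [0,0,0,0,0,0,-0.5],
    [0,0,0,0,0,0,-0.3],
    [0,0,0,0,0,0,0],
    [0,0,0,0,0,0,0],
    [0,0,0,0,0,0,0],
    [0,0,2,0,0,0,0],
    [0,0,5,0,0,0,0],
    [0,0,8,0,0,0,0],
    [0,0,11,0,0,0,0.5],
    [0,0,14,0,0,0,1],
    [0,0,16,0,0,0,1],
    [0,0,16,0,0,0,1],
    [0,0,16,0,0,0,1],
    [0,0,16,0,0,0,1],
    [0,0,16,0,0,0,1],
  ],
)

```text
t: 6.65
ee_pos: [537.6, 63.6, 222.1]
orientation: [0.095, -3.137, 0.0]
ft_force: [-0.1, 0.6, -0.2]
width: 86.3
grasp_force: 0.0
```

Run:
```python
from h import *
import pickle
d=cam("wrist");pickle.dump(d,open("w2.pkl","wb"))
o=ctrl.get_obs();print(o["t"],o["ee_pos"])
u,v=map(int,proj(d,W(0,125,50)));print(u,v)
cv2.imwrite("pics/w2.png",cv2.resize(d["image"][:350,:,::-1],None,fx=1.25,fy=1.25))
a,b=max(u-70,0),max(v-70,0);print(a,b)
cv2.imwrite("pics/w2c.png",cv2.resize(d["image"][b:b+140,a:a+140,::-1],None,fx=4.2,fy=4.2,interpolation=cv2.INTER_CUBIC))
```

```text
6.7 [537.62998531  63.58096521 222.02959461]
322 220
252 150
```

View pics/w2c.png

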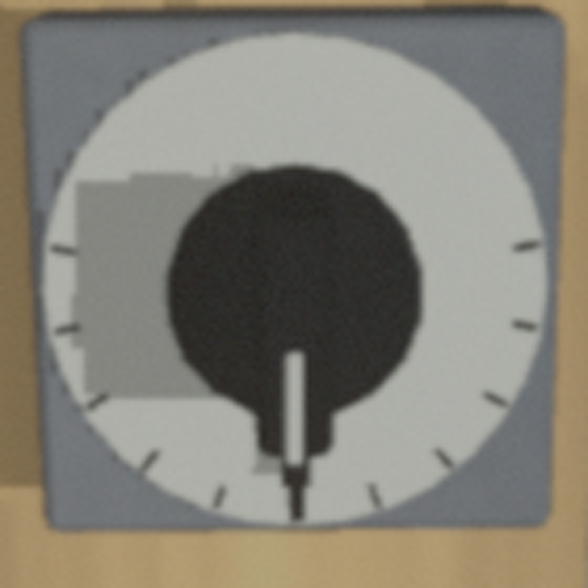

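The pointer at (295,470) lines up with the zero tick at (297,505), so the knob is at zero. Next is the handle.

View pics/w2.png

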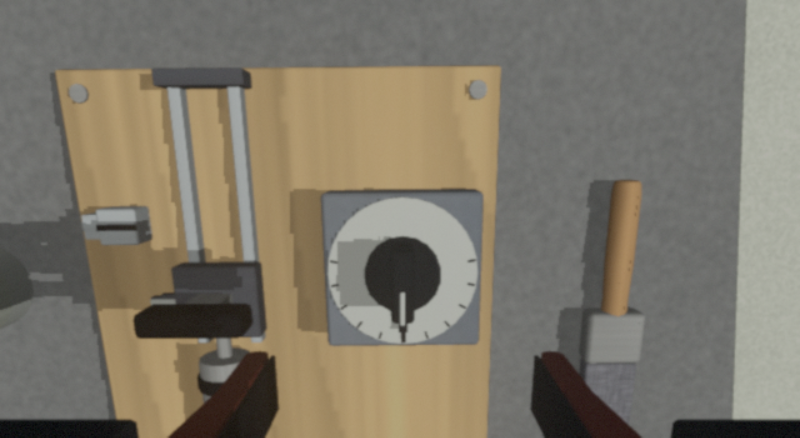

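Run:
```python
from h import *
import pickle
d=pickle.load(open("w2.pkl","rb"))
for p in [(20,0,98),(20,-46,43),(-30,-50,40),(0,125,50)]: print(p,np.array(proj(d,W(*p)))*1.25)
g=d["image"].astype(float).mean(2)
for v in (236,242,248,254,258,265,268,271):
    r=g[v,312:334]; w=(r-np.median(r)) if v<260 else (180-r).clip(0); w=w.clip(20)-20
    print(v,round((w*np.arange(312,334)).sum()/w.sum(),2))
```

```text
(20, 0, 98) [186.84676086 329.05815314]
(20, -46, 43) [151.4106883  302.61086837]
(-30, -50, 40) [137.29590199 228.33321321]
(0, 125, 50) [403.47597242 275.83215658]
236 321.63
242 321.63
248 324.65
254 324.42
258 326.55
265 322.02
268 322.13
271 322.24
```

The wrist view at 1.25x shows the clip's black line ending at (137,228), the tab's white line near (152,300) and the crossbar at (190,325). All of these match the pose estimate, with the mark at tester x of about -30, so travel is about 50 mm. Moving to the handle.

Emit:
servo_tool(
  increments=[
    [0.2,-0.8,0,0,0,-6,1],
    [0.4,-1.6,0,0,0,-12,1],
    [0.6,-2.4,0,0,0,-18,1],
    [0.8,-3.2,0,0,0,-24,1],
    [1,-4,0,0,0,-30,1],
    [1.2,-4.8,0,0,0,-36,1],
    [1.4,-5.6,0,0,0,-42,1],
    [1.6,-6.4,0,0,0,-48,1],
    [1.8,-7.2,0,0,0,-54,1],
    [2,-8,0,0,0,-60,1],
    [2.2,-9,0,0,0,-66,1],
    [2.4,-10,0,0,0,-72,1],
    [2.6,-11,-1,0,0,-78,1],
    [2.8,-12,-2,0,0,-84,1],
    [3,-12.4,-4,0,0,-88,1],
    [3,-12.4,-6,0,0,-90,1],
    [3,-12.4,-6,0,0,-90,1],
    [3,-12.4,-6,0,0,-90,1],
    [3,-12.4,-6,0,0,-90,1],
  ],
)

```text
t: 8.28
ee_pos: [568.7, -60.3, 163.8]
orientation: [-2.152, -2.288, 0.0]
ft_force: [0.1, -0.4, 0.9]
width: 88.1
grasp_force: 0.0
```

Run:
```python
from h import *
import pickle
d=cam("wrist");pickle.dump(d,open("w3.pkl","wb"));save(d,"pics/w3.png")
o=ctrl.get_obs();Rm=R.from_rotvec(o["orientation"]).as_matrix();print(o["t"],o["ee_pos"],np.arctan2(Rm[1,1],Rm[0,1]))
for p in [(20,0,98),(20,-46,43),(-30,-50,40),(0,125,50)]: print(p,np.array(proj(d,W(*p))))
```

```text
8.3333 [569.12377496 -60.24681377 164.34546452] 0.06158200407627774
(20, 0, 98) [323.77087673 256.70452414]
(20, -46, 43) [323.75315237 292.91726227]
(-30, -50, 40) [255.99115455 296.32790298]
(0, 125, 50) [290.35991226  33.4707735 ]
```

View pics/w3.png

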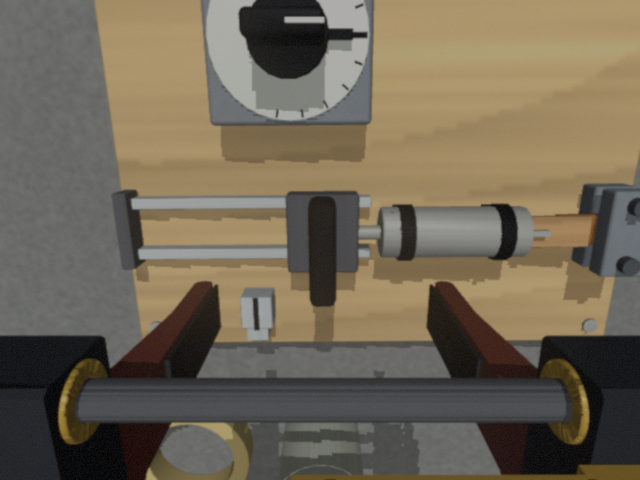

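The handle is centred at (322,255) and the clip line is at u≈256, both as predicted. Going down and gripping.

Emit:
servo_tool(
  increments=[
    [0,0,-2,0,0,0,1],
    [0,0,-4,0,0,0,1],
    [0,0,-6,0,0,0,1],
    [0,0,-8,0,0,0,0.6],
    [-0.1,0,-9.4,0,0,0,0],
    [-0.1,0,-9.9,0,0,0,-0.4],
    [-0.1,0,-9.9,0,0,0,-0.5],
    [-0.1,0,-9.9,0,0,0,-0.6],
    [-0.1,0,-9.9,0,0,0,-0.8],
    [-0.1,0,-9.9,0,0,0,-1],
    [-0.1,0,-9.9,0,0,0,-1],
    [-0.1,0,-9.9,0,0,0,-1],
    [-0.1,0,-9.9,0,0,0,-1],
    [-0.1,0,-9.9,0,0,0,-1],
    [-0.1,0,-9.9,0,0,0,-1],
    [-0.1,0,-9.9,0,0,0,-1],
  ],
)

```text
t: 9.67
ee_pos: [568.0, -60.4, 64.8]
orientation: [2.152, 2.288, 0.001]
ft_force: [1.8, 0.5, 0.1]
width: 16.0
grasp_force: 30.0
```

Run:
```python
from h import *
import pickle
d=cam("wrist");pickle.dump(d,open("w4.pkl","wb"))
o=ctrl.get_obs();print(o["t"],o["ee_pos"],o["ft_force"],o["width"])
w=pickle.load(open("w3.pkl","rb"))
g=w["image"].astype(float).mean(2)
for v in (293,298,303,308,313,318):
    r=g[v,249:265];k=(120-r).clip(0);u=(k*np.arange(249,265)).sum()/k.sum()
    print(v,round(u,2),np.round(Tst(px(w,u,v,40)),1))
for v in (215,235,255,275,290):
    r=g[v,300:345];print(v,[int(x) for x in r[::2]])
```

```text
9.7167 [567.9772172  -60.35408238  64.83099359] [1.27646992 1.46483301 1.5783351 ] 15.747925882687603
293 256.58 [-29.4 -47.3]
298 254.85 [-30.9 -51.3]
303 255.05 [-30.9 -55.4]
308 255.28 [-31.  -59.4]
313 255.45 [-31.  -63.5]
318 255.88 [-30.9 -67.6]
215 [78, 75, 77, 73, 45, 33, 36, 33, 34, 33, 33, 34, 39, 36, 37, 35, 35, 31, 57, 75, 74, 77, 75]
235 [80, 77, 76, 75, 54, 28, 33, 30, 37, 37, 36, 37, 33, 32, 39, 37, 31, 33, 56, 73, 75, 76, 74]
255 [77, 76, 75, 75, 62, 31, 37, 32, 35, 36, 35, 33, 33, 33, 32, 34, 31, 34, 52, 74, 73, 74, 75]
275 [98, 98, 97, 100, 88, 40, 31, 33, 36, 40, 33, 36, 38, 33, 32, 35, 34, 33, 72, 96, 99, 99, 99]
290 [108, 109, 106, 109, 102, 46, 35, 34, 37, 38, 38, 38, 38, 36, 36, 32, 35, 34, 97, 128, 130, 128, 131]
```

Gripped. The mark is about 50 mm of travel from here, so I'll pull 46 mm first and then look.

Emit:
servo_tool(
  increments=[
    [-0.2,0,0,0,0,0,-1],
    [-0.5,0,0,0,0,0,-1],
    [-0.9,-0.1,0,0,0,0,-1],
    [-1.3,-0.1,0,0,0,0,-1],
    [-1.7,-0.1,0,0,0,0,-1],
    [-2.1,-0.1,0,0,0,0,-1],
    [-2.5,-0.2,0,0,0,0,-1],
    [-2.9,-0.2,0,0,0,0,-1],
    [-3.3,-0.2,0,0,0,0,-1],
    [-3.7,-0.2,0,0,0,0,-1],
    [-4.1,-0.3,0,0,0,0,-1],
    [-4.4,-0.3,0,0,0,0,-1],
    [-4.6,-0.3,0,0,0,0,-1],
    [-4.6,-0.3,0,0,0,0,-1],
    [-4.6,-0.3,0,0,0,0,-1],
    [-4.6,-0.3,0,0,0,0,-1],
  ],
)

```text
t: 11.05
ee_pos: [523.5, -63.5, 64.9]
orientation: [2.151, 2.285, 0.004]
ft_force: [8.5, 1.1, -5.8]
width: 15.8
grasp_force: 30.0
```

Run:
```python
from h import *
import pickle
o=ctrl.get_obs();print(o["t"],o["ee_pos"],o["ft_force"],o["width"],Tst(o["ee_pos"]))
P=[]
for n in("scene","top","wrist"):
    d=cam(n);pickle.dump(d,open(n+"5.pkl","wb"))
    u,v=map(int,proj(d,W(-30,-52,42)));print(n,u,v)
    a,b=min(max(u-30,0),580),min(max(v-30,0),420)
    P.append(cv2.resize(d["image"][b:b+60,a:a+60,::-1],(266,266),interpolation=cv2.INTER_CUBIC))
cv2.imwrite("pics/m5.png",np.hstack(P))
```

```text
11.05 [523.49495999 -63.46712937  64.86871613] [ 8.53517228  1.08695154 -5.76983644] 15.823537389090633 [-25.23040031  -0.67186673]
scene 248 264
top 408 246
wrist 314 379
```

View pics/m5.png

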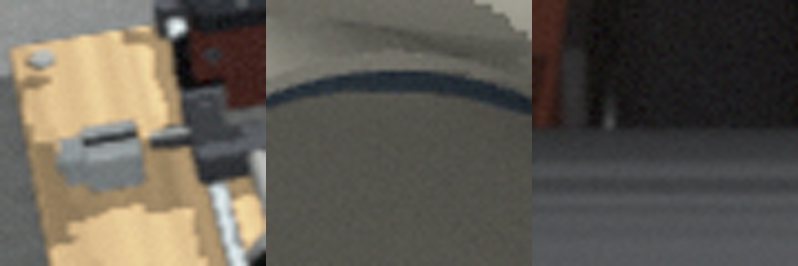

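Run:
```python
from h import *
import pickle
w=pickle.load(open("w3.pkl","rb"));g=w["image"].astype(float).mean(2)
for v in (215,235,255,275,290):
    r=g[v,295:350];dk=np.abs(np.diff(r));l=np.arange(295,349)+.5
    a=(dk*l)[:20].sum()/dk[:20].sum(); L=l[:25][np.argmax(dk[:25])];Rr=l[30:][np.argmax(dk[30:])]
    print(v,L,Rr,Tst(px(w,(L+Rr)/2,v,98)))
t=pickle.load(open("top0.pkl","rb"));g=t["image"].astype(float).mean(2)
print("top clip");print(g[238:256:1,406:432:2].astype(int))
print("top tab");print(g[208:226,392:408].astype(int))
s=pickle.load(open("scene5.pkl","rb"))
for x in (-20,-25,-30,-35): print(x,proj(s,W(x,-46,43)),proj(s,W(x,-50,40)),proj(s,W(x,-70,40)))
cv2.imwrite("pics/s5.png",cv2.resize(s["image"][246:286,226:276,::-1],None,fx=15,fy=15,interpolation=cv2.INTER_CUBIC))
```

```text
215 307.5 335.5 [18.7416525  24.39457326]
235 308.5 335.5 [19.00439499 12.8692356 ]
255 308.5 336.5 [19.27441215  1.0247903 ]
275 308.5 335.5 [ 18.97294147 -11.15209869]
290 309.5 335.5 [ 19.25330193 -20.51161791]
top clip
[[126 130 130 132 128 129 125 129 120 125 118 117 118]
 [128 127 112 112 113 127 137 148  98 122 117 114 114]
 [126 132 146 155 158 159 156 156 123 103 110 105  78]
 [104 149 155 153 155 153 156 154 116 156 156 123  80]
 [ 98 146 154 156 154 156 157 156 124 156 154 138  78]
 [ 97 145 159 158 157 155 152 147 122 152 151 147  77]
 [ 95 138 150 148 147 146 113  81  70 146 152 150  84]
 [103 106  79  56  26  19  24  20  27 135 154 155  96]
 [106  36  18  20  38  46  62  63  74 114 157 156  89]
 [109  63  64  79 101 121 152 153 152 148 156 153  82]
 [113 131 154 156 155 153 153 154 158 148 152 156  84]
 [114 117 157 155 156 156 155 156 159 141 141 144  82]
 [121 112 156 158 157 155 155 159 160  82  68  71  80]
 [130  97 157 157 158 158 160 161 151  78  79  80  81]
 [129  90 159 155 148 137 135 127  98  86  87  79  87]
 [132  87 119  92  71  65  59  68  85  94  93  84 11
[... 1414 characters left out ...]
5183628191461), np.float64(268.1308219373525)) (np.float64(240.71248222911092), np.float64(269.73892182786176))
-25 (np.float64(251.98433690414686), np.float64(265.08415662205186)) (np.float64(250.1368710818969), np.float64(266.46118741758545)) (np.float64(240.36054754411236), np.float64(268.0587773634612))
-30 (np.float64(251.59904932677864), np.float64(263.4274773673894)) (np.float64(249.75776091430467), np.float64(264.80197606173556)) (np.float64(240.0108170705069), np.float64(266.38915585609874))
-35 (np.float64(251.2161620822351), np.float64(261.7811191867206)) (np.float64(249.38101008433478), np.float64(263.1530905692097)) (np.float64(239.66327016505852), np.float64(264.7299587544799))
```

View pics/s5.png

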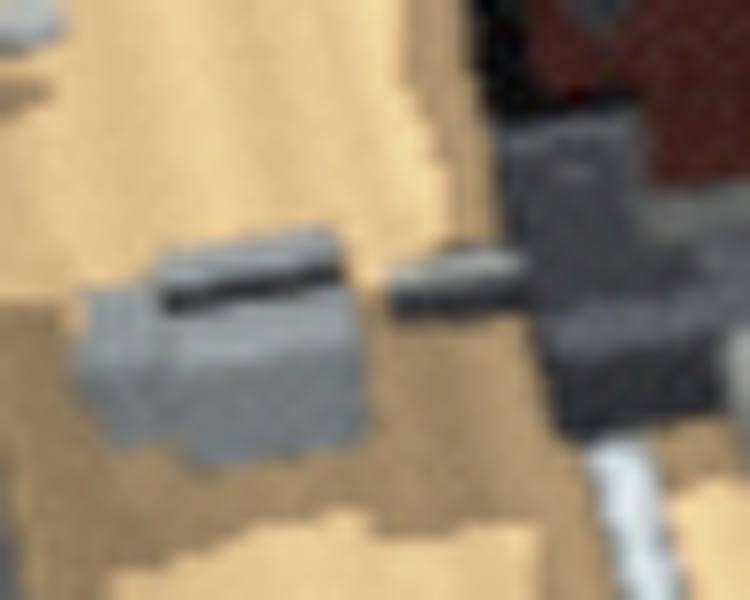

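The scene crop shows the clip line's end at about (340,270) and the tab's white line tip at about (395,275), level in pixels. Corrected for perspective, the tab is still about 5.4 mm short, and the wrist/TCP estimate gives the same figure. Pulling the rest.

Emit:
servo_tool(
  increments=[
    [-0.2,0,0,0,0,0,-1],
    [-0.4,0,0,0,0,0,-1],
    [-0.5,0,0,0,0,0,-1],
    [-0.54,-0.03,0,0,0,0,-1],
    [-0.54,-0.03,0,0,0,0,-1],
    [-0.54,-0.03,0,0,0,0,-1],
    [-0.54,-0.03,0,0,0,0,-1],
    [-0.54,-0.03,0,0,0,0,-1],
    [-0.54,-0.03,0,0,0,0,-1],
  ],
)

```text
t: 11.95
ee_pos: [518.3, -63.8, 64.9]
orientation: [2.151, 2.285, 0.004]
ft_force: [9.0, 0.6, -6.5]
width: 15.5
grasp_force: 30.0
```

Run:
```python
from h import *
import pickle
o=ctrl.get_obs();print(o["t"],o["ee_pos"],o["ft_force"],o["width"],Tst(o["ee_pos"]))
s=cam("scene");pickle.dump(s,open("scene6.pkl","wb"))
g=s["image"].astype(int).sum(2)//3
print(g[256:272,236:264])
s5=pickle.load(open("scene5.pkl","rb"));print((s5["image"].astype(int).sum(2)//3)[258:270,250:264])
cv2.imwrite("pics/s6.png",cv2.resize(s["image"][246:286,226:276,::-1],None,fx=15,fy=15,interpolation=cv2.INTER_CUBIC))
```

```text
11.95 [518.31713116 -63.82449382  64.86083108] [ 8.96643646  0.62025817 -6.51204444] 15.543036365159418 [-30.42043758  -0.70553882]
[[184 189 195 196 199 196 189 184 183 186 189 191 194 193 192 195 200 201
  184 149 143 130  92  62  64  66  61  65]
 [188 190 195 197 199 195 189 186 186 186 187 193 195 193 186 194 199 204
  199 175 146 130  95  57  60  66  68  66]
 [185 184 191 200 198 195 191 187 186 184 190 186 195 193 190 191 199 202
  203 184 147 139 109  56  64  63  62  63]
 [181 188 190 193 195 198 193 187 186 184 187 191 194 193 188 190 198 200
  200 183 144 139 114  68  64  68  66  68]
 [186 186 192 195 199 201 194 188 188 186 187 178 182 195 193 190 188 192
  180 136 111 103  94  80  61  64  63  66]
 [185 185 190 193 197 190 176 172 168 167 165 157 167 192 188 179 165 168
  157 129 139 148 148 130  79  63  65  62]
 [175 173 175 171 172 164 160 157 156 158 152 143 148 172 190 168 162 162
  157 142 128 122 117  98  70  60  67  76]
 [171 156 161 157 154 153 150 150 150 138 115 101 106 157 165 118 112 102
   95  90  80  76  64  58  54  62  65  66]
 [147 151 148 136 117 100  94  8
[... 913 characters left out ...]
0 198 202 204 183 145 143 113  66  65  60  67  69]
 [190 189 196 199 201 182 145 141 114  75  58  66  66  64]
 [191 187 189 190 198 181 146 146 124  79  55  67  64  64]
 [193 185 186 190 194 177 145 140 123  83  53  59  62  67]
 [190 189 188 185 171 132 109 118 122  95  75  66  65  64]
 [193 189 178 167 152 144 149 154 156 145 112  73  59  65]
 [191 184 163 157 138 127 122 115 100  96  76  65  66  65]
 [150 130  98  86  82  74  73  67  61  55  46  55  63  66]
 [125 108  66  50  56  48  49  54  55  54  54  54  63  65]
 [121 118  89  84  88  88  83  91 104 123 113  79  81  89]
 [123 132 124 122 121 125 127 134 139 141 128  80  75  95]
 [122 134 129 130 127 126 134 143 145 145 130  96  66  81]]
```

View pics/s6.png

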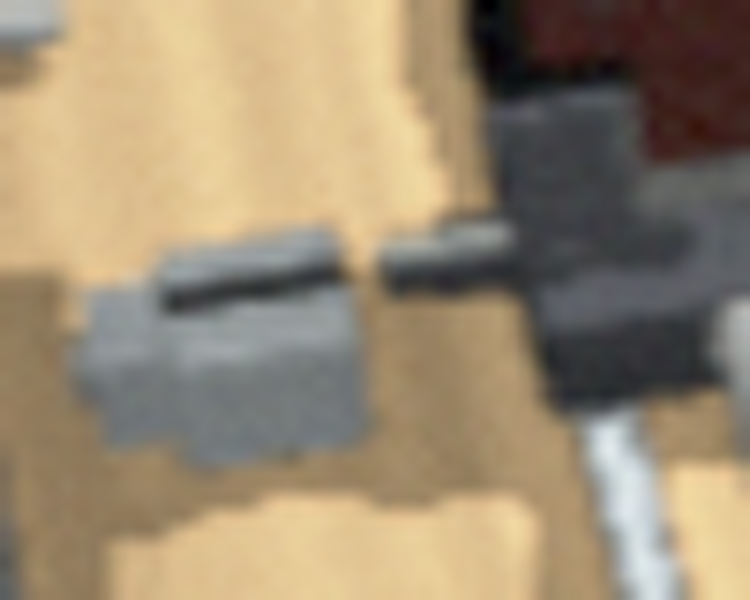

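The white tab line now lies on the extended clip line, and the TCP travel of 49.8 mm matches the measured 50.0 mm. The gripper is still holding the handle at 11.95 s, so I'm handing in.

```bash
python3 -c "
from workcell import ctrl
print(ctrl.close_job())"
```

```text
the job is handed in; nothing more can be done
None
```

I handed the job in at about 12 s. The tare knob reads zero, and the gripper is holding the slide at the mark to within about 0.5 mm by my measurements. The bystander objects were not touched. The hand-in gave no verdict back.

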